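# Proof-pull a mug handle with the sprung pull gauge

## Robot

A 7-joint arm with a two-finger parallel gripper is mounted at the origin on the work surface; the furniture and walls round the work are solid. World frame = base frame: x ahead of the robot, y to its left, z up, the work surface at z = 0. Lengths are in m, angles in rad, forces in N, time in s.
With the tool pointing down it reaches from about 0.4 to 0.85 m from the base axis. Payload 10.4 kg.
Tool frame: the origin (TCP) lies midway between the tips of the shut fingers; the grasp point (between the pads) lies 19 mm behind it (grip_point_offset is the distance from the TCP to the grasp point, in m); y points along the fingers, z is the direction in which the jaws open and shut, and the axes are right-handed (so a half turn about y gives the same grasp; the last joint's range is limited). The gripper opens to 85 mm and grips with 20 to 120 N. Pads are 22 mm wide; open, the fingers measure 114 mm over their backs; the gripper's body (76 mm by 85 mm) begins 54 mm behind the grasp point. The pads swing forward as they close: fully open they stand 13 mm farther back than shut.
Start: joints at [-1.361, 0.332, -0.065, 1.46, 0.022, 1.35, -0.088], TCP at [0.144, 0.608, 0.231] pointing down, gripper open.
Joint ranges: [-2.6, 2.6], [-0.5, 2.12], [-1.47, 1.34], [0.16, 2.42], [-1.27, 4.41], [0.06, 2.06], [-2.6, 2.6]. Speed limits (rad/s): [2.22, 2.22, 2.79, 2.79, 3.14, 3.14, 3.14].

## Interface

Orientations are given as a unit quaternion [x, y, z, w].
In Python, from workcell import * gives the robot as it stands.
- The arm moves only by the tool send_rows, never from a script. Its argument "motion" is a list of rows, each a list of 7 numbers: the opening in per cent of the stroke, from 0 (shut) to 100 (fully open), then the shift along the tool's x, y, z in m, then the turn, a rotation vector about the tool's x, y, z in rad. In form: [[claw, tx, ty, tz, ax, ay, az], ...]. A call has 1 to 10 rows; each row is the pose to reach, as a shift and turn from the pose commanded when the call began, along the tool's axes at that moment; what a row does not reach only later rows make up. A row lasts 1/12 s, in which the tool goes at most 41.7 mm and 7.16 degrees, less where a joint would pass 70% of its speed; a pose out of reach is approached as far as the arm can. A call with a gripper value outside its range is refused whole. The fingers move at their own pace and stop on an object; "squeeze" is the grip in N (left out, the last holds). Time passes only in rows, so rows that repeat a pose let the fingers close. It gives the time, the measured TCP pose, the force and the opening at its end, in the units of the state.
- get_obs(): the state, without advancing time (a new reading comes with each control period).
- camera(name): name is "scene" or "top" or "wrist"; returns a dict with "pixels" (480x640x3 uint8, red, green, blue), "range_z" (480x640 float32, m along the optical axis (not along the pixel's ray), 0 where there is no reading), "fovy" (degrees; the focal length in pixels is half the picture's height over the tangent of half this angle, whatever the lens; pixels are square), "cx", "cy" (the principal point, pixels), "view" (4x4, takes a point from world to camera coordinates); the wrist camera has in their place "T_tool_cam" (4x4, takes a point from camera to tool coordinates, whose origin is the TCP and whose axes are the tool frame's). Camera axes: x right, y down, z forward; pixel columns grow to the right and rows downward; lengths in m; the calibration is good to about 2 mm. A picture is of the moment at which its call begins: read the wrist's pose just before it.
- hand_in(): hands the job in, once; it reports no verdict.
The state is a dict: "clock": time; "joint_pos": joint angles; "joint_velocities": joint speeds; "tau": joint torques, N m; "position": TCP position; "ee_rot": TCP orientation; "ft_force": force on the tool from outside, world axes, zero at the start; "torque": the same for the moment, N m; "grip_width": opening from 0.0 (shut) to 1.0 (fully open).
Only numpy, scipy, OpenCV 4.12 (cv2) and the standard library are available. Lean on these libraries where they do the work, as an engineer would, in place of code of your own. Each camera call takes 0.05 s, during which the arm holds its last target.

## Task

Test the handle of the brown mug that is clamped in the jig: pick the pull gauge up off the table, catch its hook in the handle's loop, and draw the gauge level and straight out from the handle until the red band on its sprung rod has just come out of the nose. Do not pull so far that the black overload band behind it comes out, leave the other pots where they are, and finish holding the gauge there in the gripper, pull still on, clear of the table.

Things in the scene. Friction and masses are not known exactly. Their poses are not given: they have to be found in the camera images.
- gauge_grip (a point): Centre of the black ribbed grip of the pull gauge, half-way up. x runs along the gauge to its hook, y across, z up. Grip 30 mm wide (y), 34 high, 50 long (x -25 to 25), between two collars 40 mm wide (to x +-32). Take it across y.
- gauge: The pull gauge, 270 g, lying flat on the table. Origin on its underside, 17 mm below the grip point; same axes. Aluminium housing 26 mm wide, 33 high, from x = -59 to 59 mm; knob behind to x = -66; nose in front to x = 70, from which the sprung rod (12 mm thick) comes out along +x.
- hook (a point): Middle of the hook's crossbar, 170 mm ahead of the grip point when the rod is in; same axes as the gauge. The hook is a flat square of 6 mm wire in the gauge's x-y plane: 62 mm behind the crossbar (throat) the wire steps aside from the rod to a shank at y = -19 mm, runs forward along it, and crosses to y = +19 as the crossbar. It goes sideways into a loop, +y end first.
- lip (a point): Free end of the hook: a lip at the crossbar's +y end (19 mm from its middle) that reaches 9 mm back from the crossbar's centre line. Outermost faces of the hook lie 22 mm either side of its middle; 32 mm are clear between shank and lip, 59 mm from throat to crossbar.
- rod (a joint): How far the sprung rod is drawn out, m: 0 = in (its spring keeps it there), stop at 0.065. The pull starts at 1 N and grows by 220 N per m (10.7 N at 0.044). Thin black rings come out at 0.010, 0.020, 0.030; the red band starts at 0.034 and is all out at 0.040; then bare steel; the black overload band starts at 0.052, all out at 0.060.
- eye (a point): Middle of the open loop of the clamped mug's handle, 110 mm above the table. y points straight out from the mug along the handle, z up; the loop is open through along x. At this height the mug's wall ends at y = -12 mm and the handle's outer bar stands from y = 15 to 43 mm, 25 mm wide (x +-12.5). The loop is about 60 mm high (z -40 to 20), widest here, so a pulled hook settles here.
- mug: The brown stoneware mug, 93 mm across, 148 high, clamped immovably on the jig. Its axis is 58 mm from the loop's middle. Origin at its foot, 31 mm from the loop's middle; its own -y points out along the handle.
- jig: Aluminium plate 170 (x) x 200 (y) x 12 mm screwed to the table; origin under the mug's axis; y points out along the handle. Two stops 57 mm high stand beside the handle at x +-43, y 42 mm; a wooden bridge bar 166 mm long (x) lies over the mug's rim, nuts up to 203 mm; clamp knob behind the mug.
- mug_next_a: Loose brown mug waiting near the right front corner, 149 mm high, to be left alone; origin at its foot.
- mug_next_b: Loose brown mug waiting near the back left corner, 143 mm high, to be left alone; origin at its foot.
- slip_beaker: Loose white beaker, 70 mm across, 78 mm high, standing right of the robot's front, to be left alone; origin at its foot.

How it is judged:
On the way, in this order (a step that is already met when the one before it is completed fails the run):
1. the gauge is lifted off the table in the gripper (height (world z) of gauge_grip above 0.05 m and contact force between the fingers and gauge above 2 N), for 0.1 s.
2. the hook's crossbar is through the handle's loop (x of hook in the frame of eye between -0.016 and 0.016 m and y of hook in the frame of eye between -0.015 and 0.022 m and z of hook in the frame of eye between -0.045 and 0.03 m and value of joint rod below 0.034 m), for 0.1 s.
At the end, for the whole second after the job is handed in: The gripper holds the gauge still, grip over 50 mm above the table, level and in line with the handle to 0.3 rad; the hook's crossbar is through the handle's loop and pulls on it with over 5 N; the rod stands out 38 to 52 mm (red band out, black band not) (all of step 1 and value of joint rod between 0.038 and 0.052 m and contact force between gauge and mug above 5 N and x of hook in the frame of eye between -0.016 and 0.016 m and y of hook in the frame of eye between -0.015 and 0.022 m and z of hook in the frame of eye between -0.045 and 0.03 m and angle between gauge_grip's own z axis and vertical below 0.3 rad and angle between the x axis of gauge_grip and the y axis of eye, either way round below 0.3 rad and linear speed of gauge below 0.02 m/s); the arm keeps its last pose, push and grip.
It fails at once if the rod is pulled so far that the black overload band comes half out (56 mm) (value of joint rod above 0.056 m).
It fails at once if a waiting mug or the beaker is shifted by more than 20 mm (distance of any of mug_next_a, mug_next_b, slip_beaker from where it was at the start of the episode above 0.02 m).
It also fails if it takes over 42 s, if anything falls off the work surface, if the arm or the gripper's body presses on something with over 40 N, if the wrist force passes 120 N, or if a joint passes its speed limit or range.

## Working session

There is one attempt and no reset: what is moved stays moved. The work goes in short steps, Python scripts to look and compute and a tool call to move; the robot and the scene stay as the last step left them, time stands still between calls to the robot, and variables do not carry over. Pictures are saved under pics/ and viewed, and the job is handed in when it is done.

Besides the shell and the picture viewer there is one more tool, called after ">>>" as name(argument=value, ...) on one line, values as JSON. send_rows: Moves the arm, as the interface text tells. Its arguments: {"type":"object","properties":{"motion":{"type":"array"},"squeeze":{"type":"number"}},"required":["motion"]}

```bash
mkdir -p pics; ls
python3 - <<'E'
from workcell import *
import cv2,numpy as np
o=get_obs();print(o)
for n in ["scene","top","wrist"]:
    c=camera(n);cv2.imwrite(f"pics/{n}0.png",c["pixels"][:,:,::-1]);np.savez(f"pics/{n}0.npz",**c)
    print(n,c["fovy"],c["cx"],c["cy"],c.get("view",c.get("T_tool_cam")))
E
```

```text
pics
{'clock': 0.0, 'joint_pos': array([-1.36061118,  0.33286706, -0.06471867,  1.46091991,  0.02157337,
        1.34988163, -0.08846725]), 'joint_velocities': array([-8.21062615e-05, -8.66703690e-04, -9.52821746e-04,  2.03941687e-03,
       -1.53663213e-03,  3.12681238e-04, -4.85254556e-04]), 'tau': array([ 6.12964868e-04, -6.25451303e+01,  4.95358603e-02, -3.91606450e+01,
        1.61970116e-02,  9.86825471e-03, -6.34174739e-05]), 'position': array([0.14408167, 0.60779455, 0.23052918]), 'ee_rot': array([ 0.70281141, -0.08213931,  0.08204749, -0.70183863]), 'ft_force': array([0.01499919, 1.35463132, 0.19342622]), 'torque': array([-0.01851237, -0.02022399, -0.01013058]), 'grip_width': 1.001817586533922}
scene 47.335642620899954 322.0790236197242 233.58739382187147 [[-0.81193551  0.58369378 -0.00789283  0.35808426]
 [ 0.46258081  0.63509888 -0.61860198 -0.12913819]
 [-0.3560614  -0.50591599 -0.78566487  1.49839557]
 [ 0.          0.          0.          1.        ]]
top 57.01741374910797 317.0858099150394 243.19599773466695 [[-0.02155822 -0.99973036  0.00862841  0.00815783]
 [-0.99399186  0.02050653 -0.10751588  0.41787461]
 [ 0.10730996 -0.01089442 -0.99416592  1.05606926]
 [ 0.          0.          0.          1.        ]]
wrist 63.03802791710688 314.4203013846069 235.38642784836983 [[-1.04549161e-03  9.49148491e-01  3.14827015e-01 -8.00383441e-02]
 [ 1.03784046e-03 -3.14825988e-01  9.49148840e-01 -1.43435646e-01]
 [ 9.99998915e-01  1.31906736e-03 -6.55916780e-04 -6.92240240e-04]
 [ 0.00000000e+00  0.00000000e+00  0.00000000e+00  1.00000000e+00]]
```

View pics/scene0.png

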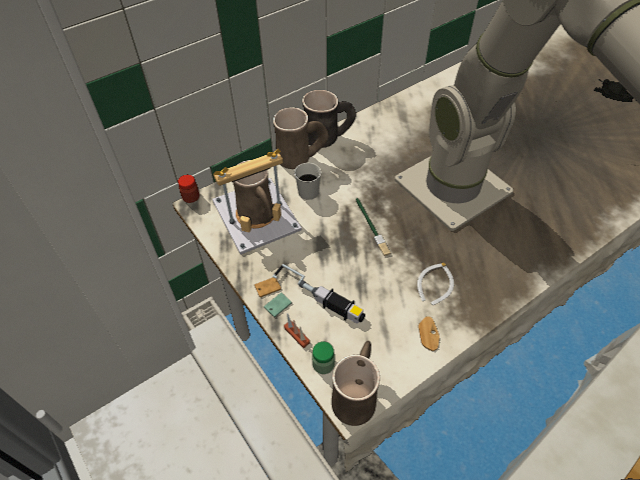

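View pics/top0.png

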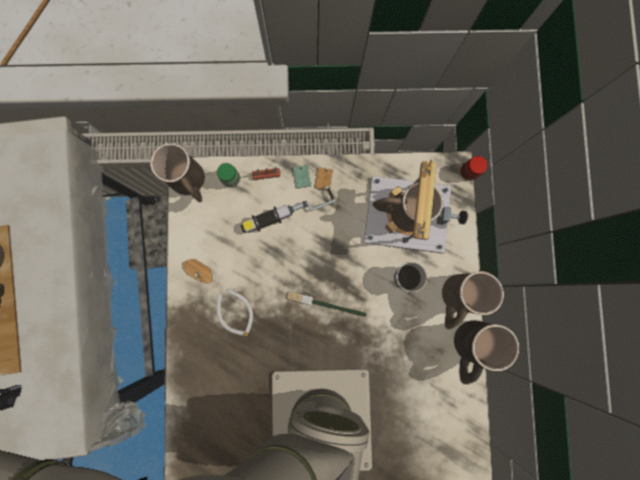

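View pics/wrist0.png

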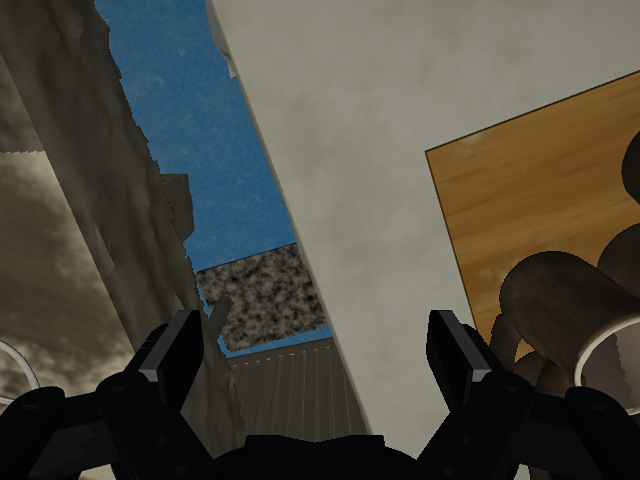

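```bash
cat > h.py <<'E'
import numpy as np,cv2
def cloud(c,tcp=None):
    f=240/np.tan(np.radians(c["fovy"])/2); z=c["range_z"]
    u,v=np.meshgrid(np.arange(640),np.arange(480))
    P=np.stack([(u-c["cx"])/f*z,(v-c["cy"])/f*z,z],-1)
    if "view" in c: T=np.linalg.inv(c["view"])
    else: T=tcp@c["T_tool_cam"]
    P=P@T[:3,:3].T+T[:3,3]; P[z==0]=np.nan
    return P
E
python3 - <<'E'
from h import *
c=dict(np.load("pics/top0.npz"));P=cloud(c);px=c["pixels"]
r=P[185:240,235:345]; m=(r[...,2]>0.008)&(r[...,2]<0.06)
print("table z",np.nanmedian(P[240:260,200:280,2]))
q=r[m]; 
hi=q[q[:,2]>0.02]
mu=hi[:,:2].mean(0);w,v=np.linalg.eigh(np.cov(hi[:,:2].T));print("axis",v[:,1],mu,hi[:,2].max())
for row in range(186,240,3): print(' '.join("%3d"%(z*1000) if z==z else ' . ' for z in P[row,236:344:4,2]))
# handle
print('handle')
for row in range(170,250,4): print(row,' '.join("%3d"%(z*1000) if z==z else ' . ' for z in P[row,364:450:4,2]))
im=cv2.resize(px[160:250,225:465],(800,300),interpolation=cv2.INTER_CUBIC);cv2.imwrite("pics/topz.png",im[:,:,::-1])
c=dict(np.load("pics/scene0.npz"));im=cv2.resize(c["pixels"][140:340,170:380],(630,600),interpolation=cv2.INTER_CUBIC);cv2.imwrite("pics/scz.png",im[:,:,::-1])
E
```

```text
table z 0.0013614626803958307
axis [-0.33449729  0.94239671] [0.48698253 0.09957442] 0.04570662900991085
  4   0   2   2   0   2  -1   3   4   2  -1   1  -1   0   0   0   9   6   6  -1   9  10  10  21   2   2  -1
  3   1   4  -2   1  -3   0   0   0   0  -1   3   0   2   0   1   1   0   2   1  -1   3   5  18   2   0   0
  0  -2   0   0   3   2   0  -1   0   1   2   2   4   4   2   0   2   1  .    0   0   0   0   0   0  .    2
 -1   0   2   1  -1   0   2   0   2   1   0   0   0   0   3   0   1   4   3   0   0   0   1   4  22  -1   2
  0   0   0   6   1   0   2   3   3   4   3  -1   0   3  -1   4   1  -3   3   2   2   3   1  -1  24   0   0
  0   2  -2   3   0   0   0   2   2  -1  -1   0   0   2   0   0   2  23   4   3   0   2  -2   4  20   0   0
  2   4   4   0   0   2   0  -1  -2   0  -2   2   0   0  -2  -1  22  24  22   0   1   0  22  21   0   1   0
 -1   0   2  -5   3   3   0   1   0   0   1  -1  35  30  26  23  19  21   3   3  21  18   4   2   0   1   0
  0   3   1   1  .    0  -2  -2   0  31  33  32  33  34  23  21   0   0  -2  22   1   0   0   0   0   0  -1
  1   0   5   0   0  -1
[... 2095 characters left out ...]
  65  89 111 142 158 183 186 186 186 159  14  41  73  72
222   2  16  12  12  17  13  10  56  48  69  94 105 126 182 185 196 184   7  11  42  54  58
226   1   8  11  11  14  10  52  57  59  49  63  81  91 183 186 201 184   8   8   9  12   4
230   0  10  15  12   9  10  25  56  15  13  34  44  55 184 187 196 187  13  18  13  13   0
234  -1  14  13  13  10  13  12   8  10  13  15  16  14 184 185 201 183  13  11  14  14   0
238   3  14  22   8  11  13  14   9  13  13  16  61  84 180 180 181 186  15  11  12  17   5
242   0  11  11  10  13  14  13  13  10  12  17  12  13   7  13  12  12  12   9  14   9  -1
246   4  -1  -2  -1  -2   1   1  11  13  13  10  11  13  12  11  11  12  12  11  19  11   1
```

```bash
sleep 1
```

```text
(no output)
```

View pics/topz.png

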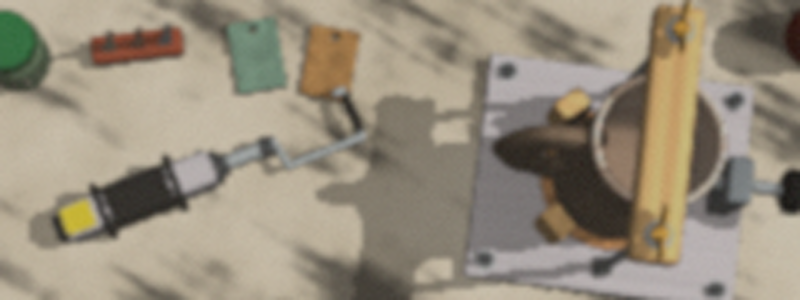

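View pics/scz.png

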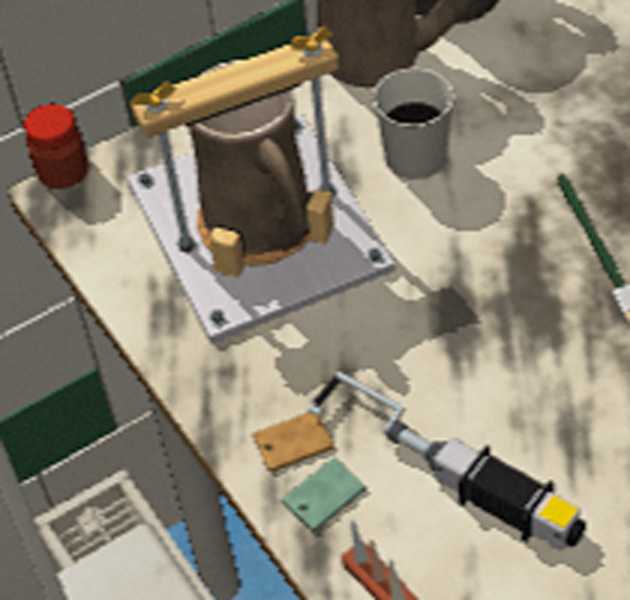

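Run:
```python
from h import *
c=dict(np.load("pics/top0.npz"));P=cloud(c);px=c["pixels"]
def reg(r0,r1,c0,c1,z0,z1):
    m=np.zeros((480,640),bool);m[r0:r1,c0:c1]=True
    return m&(P[...,2]>z0)&(P[...,2]<z1)
h=lambda p:(p/np.hypot(*p))
b=P[reg(160,242,412,440,.178,.190)][:,:2]; rc=cv2.minAreaRect((b*1000).astype(np.float32));print("bar",rc)
mu=b.mean(0);w,v=np.linalg.eigh(np.cov(b.T));print(mu,v[:,1])
pl=P[reg(170,255,360,455,.006,.02)][:,:2];rc=cv2.minAreaRect((pl*1000).astype(np.float32));print("plate",rc);print(cv2.boxPoints(rc))
hd=P[reg(190,212,370,402,.11,.17)];print("handle n",len(hd))
for y in np.arange(-.17,-.07,.006):
    s=hd[(abs(hd[:,1]-y)<.003)]
    if len(s):print(y.round(3),len(s),s[:,0].min().round(4),s[:,0].max().round(4),np.median(s[:,2]).round(3))
# rim
rim=P[reg(182,245,396,450,.145,.17)][:,:2]
rim=rim[rim[:,1]<-.13] if 0 else rim
print("rim",cv2.minEnclosingCircle((rim*1000).astype(np.float32)))
# gauge
g=reg(185,242,236,306,.025,.06);q=P[g][:,:2];mu=q.mean(0);w,v=np.linalg.eigh(np.cov(q.T));print("gauge",mu,v[:,1],cv2.minAreaRect((q*1000).astype(np.float32)))
a=v[:,1]*(-1 if v[1,1]>0 else 1); s=(q-mu)@a;print(s.min(),s.max())
# black grip
k=g&(px.max(2)<70); q2=P[k];s2=(q2[:,:2]-mu)@a
# largest comp
n,l,st,ce=cv2.connectedComponentsWithStats(k.astype(np.uint8));print(st,ce)
```

```text
bar ((487.56475830078125, -228.2724151611328), (32.977108001708984, 165.4994354248047), 81.4266586303711)
[ 0.48628019 -0.22691446] [-0.98828993  0.15258775]
plate ((491.98907470703125, -230.39175415039062), (232.07891845703125, 207.3608856201172), 87.63984680175781)
[[ 383.61798 -342.06314]
 [ 590.8029  -350.60242]
 [ 600.36017 -118.72037]
 [ 393.17523 -110.18109]]
handle n 234
-0.17 22 0.4854 0.4982 0.157
-0.164 20 0.4859 0.4984 0.157
-0.158 23 0.4871 0.4982 0.157
-0.152 29 0.4864 0.5 0.152
-0.146 30 0.4867 0.5021 0.145
-0.14 26 0.487 0.5002 0.139
-0.134 23 0.4879 0.4996 0.128
-0.128 9 0.4905 0.4989 0.117
rim ((467.7561950683594, -225.7434539794922), 61.97095489501953)
gauge [0.48091609 0.11864442] [-0.3568209   0.93417281] ((485.19659423828125, 103.76829528808594), (39.83027648925781, 167.77249145507812), 19.021682739257812)
-0.06856203571298591 0.09950448145931932
[[     0      0    640    480 306942]
 [   253    209     27     21    251]
 [   242    226      2      6      7]] [[319.54554932 239.51706186]
 [265.94820717 218.94023904]
 [242.42857143 228.57142857]]
```

```bash
cat >> h.py <<'E'
from scipy.spatial.transform import Rotation as R
def tcp(o):
    T=np.eye(4);T[:3,:3]=R.from_quat(o["ee_rot"]).as_matrix();T[:3,3]=o["position"];return T
def rel(o,p,Rm):
    T=tcp(o); return (T[:3,:3].T@(np.array(p)-T[:3,3])).round(4), R.from_matrix(T[:3,:3].T@Rm).as_rotvec().round(4)
def Rdown(yaw): # tool x heading yaw, tool y down
    x=np.array([np.cos(yaw),np.sin(yaw),0]);y=np.array([0,0,-1.]);return np.stack([x,y,np.cross(x,y)],1)
E
python3 - <<'E'
from workcell import *
from h import *
o=get_obs();T=tcp(o);print(T.round(3),o["clock"],np.degrees(np.arctan2(T[1,0],T[0,0])))
for yaw in (-90,90,-69,111,-98,82):
    print(yaw,rel(o,[.48,.08,.23],Rdown(np.radians(yaw))))
E
```

```text
[[ 0.973 -0.     0.231  0.144]
 [-0.231 -0.001  0.973  0.608]
 [ 0.    -1.    -0.001  0.231]
 [ 0.     0.     0.     1.   ]] 0.15 -13.337524292083824
-90 (array([ 0.4486,  0.0012, -0.4362]), array([9.000e-04, 1.338e+00, 7.000e-04]))
90 (array([ 0.4486,  0.0012, -0.4362]), array([ 8.0000e-04, -1.8036e+00, -9.0000e-04]))
-69 (array([ 0.4486,  0.0012, -0.4362]), array([9.000e-04, 9.715e-01, 5.000e-04]))
111 (array([ 0.4486,  0.0012, -0.4362]), array([ 6.0000e-04, -2.1701e+00, -1.1000e-03]))
-98 (array([ 0.4486,  0.0012, -0.4362]), array([8.0000e-04, 1.4776e+00, 8.0000e-04]))
82 (array([ 0.4486,  0.0012, -0.4362]), array([ 8.000e-04, -1.664e+00, -9.000e-04]))
```

Run:
```python
from workcell import *
from h import *
o=get_obs()
print(rel(o,[.49,-.02,.26],Rdown(np.radians(-80))))
```

```text
(array([ 0.4814, -0.0287, -0.5312]), array([9.0000e-04, 1.1635e+00, 6.0000e-04]))
```

>>> send_rows(motion=[[100, 0.48, -0.03, -0.53, 0, 1.163, 0], [100, 0.48, -0.03, -0.53, 0, 1.163, 0], [100, 0.48, -0.03, -0.53, 0, 1.163, 0], [100, 0.48, -0.03, -0.53, 0, 1.163, 0], [100, 0.48, -0.03, -0.53, 0, 1.163, 0], [100, 0.48, -0.03, -0.53, 0, 1.163, 0], [100, 0.48, -0.03, -0.53, 0, 1.163, 0], [100, 0.48, -0.03, -0.53, 0, 1.163, 0], [100, 0.48, -0.03, -0.53, 0, 1.163, 0], [100, 0.48, -0.03, -0.53, 0, 1.163, 0]])

```text
clock: 0.98
position: [0.3453, 0.2414, 0.2488]
ee_rot: [-0.54, 0.457, -0.456, 0.54]
ft_force: [1.4, 0.9, 0.4]
grip_width: 0.999
```

Run:
```python
from workcell import *
from h import *
o=get_obs();print(o["clock"],o["position"],o["joint_pos"])
print(rel(o,[.49,-.02,.26],Rdown(np.radians(-80))))
```

```text
0.9833 [0.34531168 0.24143482 0.24882779] [-1.01455475 -0.15392336  0.26852278  1.94294082  0.04124604  1.34699304
 -0.59062687]
(array([ 0.2819, -0.0113,  0.0991]), array([-0.    , -0.007 , -0.0006]))
```

>>> send_rows(motion=[[100, 0.28, -0.011, 0.1, 0, 0, 0], [100, 0.28, -0.011, 0.1, 0, 0, 0], [100, 0.28, -0.011, 0.1, 0, 0, 0], [100, 0.28, -0.011, 0.1, 0, 0, 0], [100, 0.28, -0.011, 0.1, 0, 0, 0], [100, 0.28, -0.011, 0.1, 0, 0, 0], [100, 0.28, -0.011, 0.1, 0, 0, 0], [100, 0.28, -0.011, 0.1, 0, 0, 0], [100, 0.28, -0.011, 0.1, 0, 0, 0], [100, 0.28, -0.011, 0.1, 0, 0, 0]])

```text
clock: 1.82
position: [0.4919, -0.0147, 0.2594]
ee_rot: [0.542, -0.455, 0.454, -0.541]
ft_force: [-0.0, -0.3, 0.0]
grip_width: 1.0
```

Run:
```python
from workcell import *
from h import *
o=get_obs();print(o["clock"],o["position"],o["joint_pos"],np.abs(o["joint_velocities"]).max())
c=camera("wrist");cv2.imwrite("pics/w1.png",c["pixels"][:,:,::-1]);np.savez("pics/w1.npz",T=tcp(o),**c)
```

```text
1.8167 [ 0.49190622 -0.01472986  0.25943425] [-0.75216815 -0.00644595  0.69666281  1.78989843  0.00425192  1.35740858
  0.11778703] 0.030277506975015446
```

View pics/w1.png

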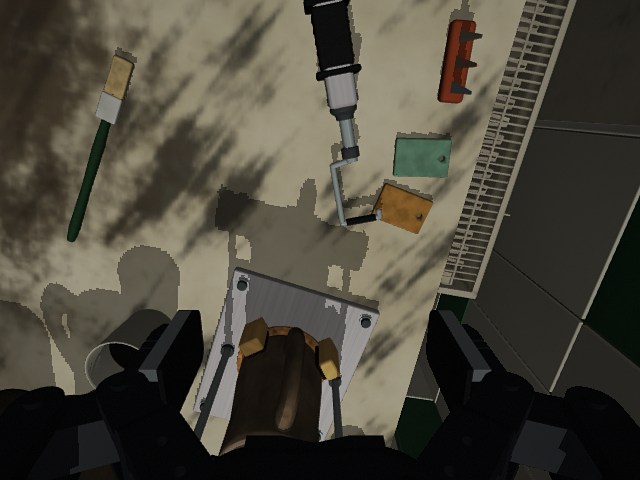

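Run:
```python
from h import *
c=dict(np.load("pics/w1.npz"));P=cloud(c,c["T"]);px=c["pixels"].astype(int)
print("table",np.nanmedian(P[100:200,150:200,2]))
z=P[...,2]
# plate front edge: per column topmost row with z>.007
e=[]
for u in range(245,372,3):
    col=z[255:330,u]; r=np.where((col>.008)&(col<.016))[0]
    # gradient: first run of 3
    for k in r:
        if np.all((col[k:k+3]>.007)):e.append(P[255+k,u]);break
e=np.array(e);l=cv2.fitLine(e[:,:2].astype(np.float32),cv2.DIST_HUBER,0,1e-3,1e-3).ravel();print("front edge",l,np.median(e[:,2]))
# side edges
# handle points
m=np.zeros(z.shape,bool);m[320:440,265:318]=True;m&=(z>.06)&(z<.17)
for r in range(326,436,8):
    print(r,' '.join("%4d"%(a*1000) for a in z[r,262:334:4]), ' y',P[r,296,1].round(3))
g=np.zeros(z.shape,bool);g[0:125,295:370]=True;g&=(z>.022)&(z<.05)
q=P[g];rc=cv2.minAreaRect((q[:,:2]*1000).astype(np.float32));print("gauge",rc,q[:,2].max())
# hook pts
hk=np.zeros(z.shape,bool);hk[105:232,322:392]=True;hk&=(z>.011)
q=P[hk];
for y0 in np.arange(-.04,.06,.006):
    s=q[abs(q[:,1]-y0)<.003]
    if len(s):print(y0.round(3),len(s),s[:,0].min().round(4),s[:,0].max().round(4),np.median(s[:,2]).round(3))
im=cv2.resize(c["pixels"][250:440,190:400],(660,600),interpolation=cv2.INTER_CUBIC);cv2.imwrite("pics/w1z.png",im[:,:,::-1])
```

```text
table 0.0014285154314412907
front edge [ 0.9885202  -0.15108874  0.52566653 -0.13254657] 0.009176621985062916
326   31   20   13   14   15   15   13   13   13   13   12   13   14   13   14   13   14   13  y -0.173
334   41   31   16   15   16   16   15   82   98  102   97   15   13   13   13   13   13   13  y -0.129
342   52   41   35   35   35   35   79  106  111  113  110   16   15   16   13   20   24   24  y -0.128
350   53   46   48   50   50   49   63  117  120  121  120   34   27   14   28   35   38   40  y -0.13
358   59   61   62   62   62   61  120  127  131  129  126   48   43   35   44   48   51   53  y -0.132Traceback (most recent call last):
  File "<stdin>", line 17, in <module>
  File "<stdin>", line 17, in <genexpr>
ValueError: cannot convert float NaN to integer
```

```bash
sleep 1
python3 - <<'E'
from h import *
c=dict(np.load("pics/w1.npz"));P=cloud(c,c["T"]);px=c["pixels"].astype(int);z=P[...,2]
yd=np.array([.151,.9885]);xd=np.array([.9885,-.151])
m=np.zeros(z.shape,bool);m[328:440,262:322]=True
A=P[...,:2]@yd;B=P[...,:2]@xd
print("handle by z: out-coordinate max, lateral min/max (jig frame)")
for zz in np.arange(.085,.165,.006):
    s=m&(abs(z-zz)<.003)
    a=A[s];b=B[s]; 
    if s.sum()<4: continue
    k=a>a.max()-.02
    print(zz.round(3),s.sum(),np.sort(a)[-3:].round(4),np.percentile(b[k],[3,50,97]).round(4))
print("bar",np.array([.4875,-.2283])@yd,np.array([.4875,-.2283])@xd)
# plate
mp=np.zeros(z.shape,bool);mp[262:400,190:385]=True;mp&=(z>.009)&(z<.017)
a=A[mp];b=B[mp];print("plate out max",np.percentile(a,[97,99,99.8]));k=(a<-.075)&(a>-.1+0);
for lo in np.arange(-.14,-.04,.01):
    k=(a>lo)&(a<lo+.01)
    if k.sum()>10: print(lo,k.sum(),np.percentile(b[k],[1,99]).round(4))
# mug body: points z between .06 and .14 rows lower
g=np.zeros(z.shape,bool);g[0:125,295:370]=True;g&=(z>.022)&(z<.05)
q=P[g];rc=cv2.minAreaRect((q[:,:2]*1000).astype(np.float32));print("gauge",rc,q[:,2].max())
hk=np.zeros(z.shape,bool);hk[105:232,322:392]=True;hk&=(z>.011)
q=P[hk]
for y0 in np.arange(-.04,.06,.006):
    s=q[abs(q[:,1]-y0)<.003]
    if len(s):print(y0.round(3),len(s),s[:,0].min().round(4),s[:,0].max().round(4),np.median(s[:,2]).round(3))
im=cv2.resize(c["pixels"][250:440,190:400],(660,600),interpolation=cv2.INTER_CUBIC);cv2.imwrite("pics/w1z.png",im[:,:,::-1])
c=dict(np.load("pics/top0.npz"));P=cloud(c);z=P[...,2];A=P[...,:2]@yd;B=P[...,:2]@xd
m=np.zeros(z.shape,bool);m[190:214,370:404]=True
print("top handle")
for zz in np.arange(.1,.165,.006):
    s=m&(abs(z-zz)<.003);a=A[s];b=B[s]
    if s.sum()>4:print(zz.round(3),s.sum(),a.max().round(4),np.percentile(b,[3,50,97]).round(4))
m=np.zeros(z.shape,bool);m[180:245,390:450]=True;m&=(z>.15)&(z<.168)
import itertools
r=np.c_[B[m],A[m]]
M=np.c_[2*r,np.ones(len(r))];
for _ in range(5):
    s=np.linalg.lstsq(M,(r**2).sum(1),rcond=None)[0];rad=np.sqrt(s[2]+s[0]**2+s[1]**2);d=abs(np.hypot(*(r-s[:2]).T)-rad);k=d<max(.006,np.median(d));r=r[k];M=M[k]
print("rim circle B,A",s[:2],rad,len(r))
E
```

```text
handle by z: out-coordinate max, lateral min/max (jig frame)
0.085 220 [-0.0562 -0.0559 -0.0554] [0.5065 0.5075 0.5153]
0.091 216 [-0.0533 -0.0532 -0.0531] [0.5063 0.5086 0.5166]
0.097 223 [-0.0518 -0.0513 -0.0513] [0.5059 0.5096 0.5176]
0.103 258 [-0.0507 -0.0507 -0.0506] [0.5058 0.51   0.5176]
0.109 241 [-0.0507 -0.0505 -0.0501] [0.5053 0.5097 0.5178]
0.115 273 [-0.0507 -0.0506 -0.0503] [0.5055 0.5099 0.5187]
0.121 274 [-0.0515 -0.0515 -0.0511] [0.5057 0.51   0.5178]
0.127 300 [-0.0531 -0.053  -0.0528] [0.506  0.5104 0.519 ]
0.133 317 [-0.0552 -0.0549 -0.0546] [0.5065 0.5112 0.5193]
0.139 336 [-0.0575 -0.0568 -0.0566] [0.507  0.5119 0.5195]
0.145 385 [-0.0603 -0.0603 -0.06  ] [0.5075 0.5125 0.5205]
0.151 498 [-0.0646 -0.0645 -0.0643] [0.5083 0.5135 0.5217]
0.157 672 [-0.0709 -0.0704 -0.0702] [0.5097 0.5147 0.521 ]
bar -0.15206205 0.51636705
plate out max [-0.05247865 -0.05166766 -0.05129438]
-0.14 301 [0.4355 0.6036]
-0.13 332 [0.4354 0.6032]
-0.12 464 [0.4357 0.6033]
-0.10999999999999999 841 [0.4362 0.6024]
-0.09999999999999998 1142 [0.4367 0.6018]
-0.08999999999999997 1164 [0.436
[... 561 characters left out ...]
5088 0.5276 0.022
0.026 110 0.5106 0.529 0.025
0.032 111 0.5105 0.5268 0.024
0.038 88 0.5082 0.5229 0.023
0.044 89 0.5061 0.5207 0.023
0.05 89 0.504 0.5172 0.023
0.056 107 0.497 0.515 0.024
top handle
0.1 17 -0.0537 [0.4991 0.5038 0.5256]
0.106 14 -0.0525 [0.4977 0.504  0.5277]
0.112 10 -0.0516 [0.4977 0.5042 0.5102]
0.118 14 -0.053 [0.4985 0.5036 0.5113]
0.124 17 -0.054 [0.4984 0.505  0.5119]
0.13 21 -0.0539 [0.4942 0.5043 0.52  ]
0.136 18 -0.0576 [0.4962 0.5062 0.5217]
0.142 39 -0.0606 [0.4972 0.5062 0.5156]
0.148 37 -0.0641 [0.5047 0.5087 0.522 ]
0.154 67 -0.0698 [0.5034 0.5111 0.5201]
0.16 47 -0.0754 [0.5069 0.5125 0.5191]
rim circle B,A [ 0.51615561 -0.1488535 ] 0.043472161374752724 178
```

```bash
sleep 1
```

```text
(no output)
```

View pics/w1z.png

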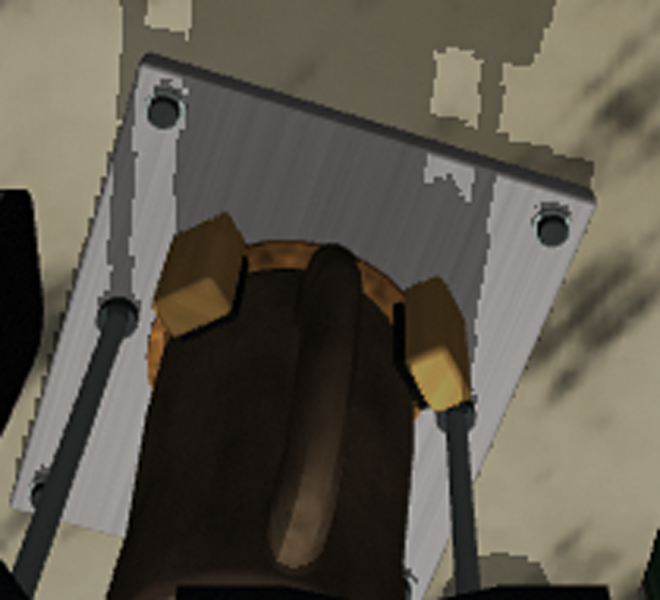

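Run:
```python
from h import *
yd=np.array([.151,.9885]);xd=np.array([.9885,-.151])
for f,sl in (("w1",np.s_[325:420,200:400]),("top0",np.s_[180:240,365:420]),("scene0",np.s_[150:240,200:330])):
    c=dict(np.load(f"pics/{f}.npz"));P=cloud(c,c.get("T"))[sl].reshape(-1,3)
    for z0 in (.1,.11,.12,.135):
        s=P[abs(P[:,2]-z0)<.004];A=s[:,:2]@yd;B=s[:,:2]@xd
        print(f,z0)
        for b in np.arange(.46,.57,.004):
            k=abs(B-b)<.002
            if k.sum(): print("  %.3f:%d,%.4f,%.4f"%(b,k.sum(),A[k].max(),A[k].min()),end='')
        print()
```

```text
w1 0.1
  0.476:14,-0.1442,-0.1541  0.480:40,-0.1316,-0.1444  0.484:32,-0.1244,-0.1323  0.488:31,-0.1204,-0.1273  0.492:35,-0.1179,-0.1224  0.496:30,-0.1149,-0.1190  0.500:34,-0.1124,-0.1170  0.504:36,-0.0605,-0.1139  0.508:51,-0.0516,-0.1122  0.512:39,-0.0507,-0.1124  0.516:12,-0.0509,-0.0542  0.532:10,-0.1115,-0.1125  0.536:23,-0.1116,-0.1151  0.540:27,-0.1134,-0.1170  0.544:22,-0.1161,-0.1187  0.548:18,-0.1189,-0.1230  0.552:19,-0.1220,-0.1277  0.556:13,-0.1278,-0.1329  0.560:4,-0.1336,-0.1348
w1 0.11
  0.476:5,-0.1477,-0.1518  0.480:34,-0.1335,-0.1471  0.484:32,-0.1266,-0.1341  0.488:31,-0.1216,-0.1274  0.492:30,-0.1186,-0.1221  0.496:28,-0.1156,-0.1200  0.500:29,-0.1132,-0.1172  0.504:43,-0.0590,-0.1151  0.508:69,-0.0511,-0.1128  0.512:47,-0.0501,-0.1121  0.516:21,-0.0508,-0.0540  0.520:4,-0.0541,-0.0564  0.532:12,-0.1117,-0.1132  0.536:25,-0.1124,-0.1145  0.540:19,-0.1145,-0.1169  0.544:17,-0.1165,-0.1197  0.548:17,-0.1192,-0.1235  0.552:11,-0.1234,-0.1265  0.556:3,-0.1281,-0.1288
w1 0.12
  0.476:1,-0.1449,-0.1449  0.480:32,-0.1322,-0.1451  0.484:31,-0.1261,-0.1330  0.488:31,-0.
[... 3548 characters left out ...]
101,-0.1814  0.540:5,-0.1107,-0.1197  0.544:5,-0.1161,-0.1814  0.548:4,-0.1188,-0.1261  0.552:4,-0.1203,-0.1273  0.556:6,-0.1269,-0.1369  0.560:7,-0.1336,-0.1534
scene0 0.135
  0.480:8,-0.1318,-0.1631  0.484:5,-0.1246,-0.1666  0.488:2,-0.1214,-0.1647  0.492:3,-0.1176,-0.1219  0.496:2,-0.1151,-0.1167  0.500:4,-0.1134,-0.1159  0.504:1,-0.1104,-0.1104  0.508:5,-0.0583,-0.0641  0.512:7,-0.0525,-0.0599  0.516:6,-0.0560,-0.0626  0.520:9,-0.0562,-0.0772  0.524:3,-0.0893,-0.0953  0.528:4,-0.1003,-0.1116  0.532:4,-0.1075,-0.1119  0.536:5,-0.1091,-0.1154  0.540:4,-0.1097,-0.1167  0.544:5,-0.1159,-0.1210  0.548:4,-0.1200,-0.1247  0.552:4,-0.1236,-0.1292  0.556:7,-0.1238,-0.1372  0.560:8,-0.1362,-0.1583
```

Run:
```python
from h import *
from workcell import *
a=np.array([.342,-.940]);n=np.array([.940,.342])
for f,sl in (("w1",np.s_[0:240,290:400]),("top0",np.s_[180:242,234:345]),("scene0",np.s_[255:330,265:372])):
    c=dict(np.load(f"pics/{f}.npz"));P=cloud(c,c.get("T"))[sl].reshape(-1,3);px=c["pixels"][sl].reshape(-1,3).astype(int)
    k=(P[:,2]>.012)&(P[:,2]<.05);P=P[k];px=px[k];s=P[:,:2]@a;t=P[:,:2]@n
    print(f,"s range",s.min(),s.max())
    for s0 in np.arange(-.02,.27,.008):
        q=abs(s-s0)<.004
        if q.sum()>2: print("  %.3f: n%d t %.4f..%.4f z %.3f lum %d"%(s0,q.sum(),*np.percentile(t[q],[3,97]),P[q,2].max(),np.median(px[q].max(1))))
```

```text
w1 s range 0.020110471763452115 0.22413370154745593
  0.020: n75 t 0.4764..0.4942 z 0.036 lum 10
  0.028: n426 t 0.4781..0.5116 z 0.037 lum 13
  0.036: n390 t 0.4815..0.5103 z 0.037 lum 13
  0.044: n385 t 0.4818..0.5105 z 0.037 lum 13
  0.052: n382 t 0.4816..0.5105 z 0.037 lum 14
  0.060: n372 t 0.4818..0.5109 z 0.037 lum 14
  0.068: n352 t 0.4823..0.5106 z 0.037 lum 14
  0.076: n391 t 0.4792..0.5143 z 0.037 lum 13
  0.084: n356 t 0.4793..0.5130 z 0.037 lum 118
  0.092: n285 t 0.4844..0.5090 z 0.036 lum 138
  0.100: n294 t 0.4842..0.5099 z 0.036 lum 138
  0.108: n261 t 0.4850..0.5090 z 0.036 lum 112
  0.116: n188 t 0.4871..0.5068 z 0.032 lum 38
  0.124: n112 t 0.4917..0.5029 z 0.026 lum 106
  0.132: n109 t 0.4917..0.5030 z 0.026 lum 114
  0.140: n110 t 0.4921..0.5030 z 0.025 lum 113
  0.148: n145 t 0.4900..0.5053 z 0.027 lum 41
  0.156: n161 t 0.4800..0.5047 z 0.027 lum 61
  0.164: n96 t 0.4765..0.4984 z 0.025 lum 121
  0.172: n49 t 0.4763..0.4817 z 0.022 lum 113
  0.180: n45 t 0.4764..0.4819 z 0.022 lum 117
  0.188: n49 t 0.4766..0.4821 z 0.022 lum 114
  0.196: n47 t 0.4765..0.4821 
[... 2389 characters left out ...]
 0.045 lum 114
  0.116: n37 t 0.4915..0.6092 z 0.048 lum 100
  0.124: n20 t 0.4942..0.6062 z 0.027 lum 163
  0.132: n17 t 0.4916..0.5038 z 0.028 lum 174
  0.140: n18 t 0.4922..0.5033 z 0.029 lum 160
  0.148: n26 t 0.4909..0.5068 z 0.032 lum 77
  0.156: n27 t 0.4801..0.5734 z 0.028 lum 131
  0.164: n17 t 0.4762..0.5607 z 0.024 lum 172
  0.172: n7 t 0.4773..0.4822 z 0.024 lum 183
  0.180: n10 t 0.4760..0.5864 z 0.025 lum 157
  0.188: n11 t 0.4755..0.5850 z 0.024 lum 169
  0.196: n10 t 0.4767..0.5488 z 0.022 lum 174
  0.204: n16 t 0.4776..0.5530 z 0.022 lum 179
  0.212: n21 t 0.4776..0.5471 z 0.027 lum 150
  0.220: n43 t 0.4779..0.5180 z 0.026 lum 53
  0.228: n4 t 0.5157..0.5368 z 0.014 lum 179
```

Run:
```python
from workcell import *
from h import *
o=get_obs()
print(rel(o,[.4843,.1224,.10],Rdown(np.radians(-70))))
```

```text
(array([-0.1354,  0.1595,  0.0167]), array([ 0.0007, -0.1731, -0.0004]))
```

>>> send_rows(motion=[[100, -0.04, 0.03, 0.017, 0, -0.06, 0], [100, -0.08, 0.06, 0.017, 0, -0.12, 0], [100, -0.115, 0.09, 0.017, 0, -0.173, 0], [100, -0.1354, 0.12, 0.0167, 0, -0.1731, 0], [100, -0.1354, 0.14, 0.0167, 0, -0.1731, 0], [100, -0.1354, 0.1595, 0.0167, 0, -0.1731, 0], [100, -0.1354, 0.1595, 0.0167, 0, -0.1731, 0], [100, -0.1354, 0.1595, 0.0167, 0, -0.1731, 0]])

```text
clock: 2.53
position: [0.484, 0.122, 0.1001]
ee_rot: [0.58, -0.406, 0.405, -0.579]
ft_force: [-0.3, -0.0, 0.3]
grip_width: 0.998
```

Run:
```python
from workcell import *
from h import *
o=get_obs();print(o["clock"],o["position"],rel(o,[.4843,.1224,.006],Rdown(np.radians(-70))))
c=camera("wrist");cv2.imwrite("pics/w2.png",c["pixels"][:,:,::-1]);np.savez("pics/w2.npz",T=tcp(o),**c)
P=cloud(c,tcp(o))
a=np.array([.342,-.940]);n=np.array([.940,.342])
P=P.reshape(-1,3);k=(P[:,2]>.012)&(P[:,2]<.05);P=P[k];s=P[:,:2]@a;t=P[:,:2]@n
k=abs(t-.497)<.03;s=s[k];t=t[k];P=P[k]
for s0 in np.arange(-.02,.12,.006):
        q=abs(s-s0)<.003
        if q.sum()>2: print("  %.3f: n%d t %.4f..%.4f z %.3f"%(s0,q.sum(),*np.percentile(t[q],[3,97]),P[q,2].max()))
```

```text
2.5333 [0.48403549 0.12203667 0.10011994] (array([-0.0003,  0.0941,  0.0005]), array([0.0018, 0.0007, 0.0001]))
  -0.014: n386 t 0.4860..0.5059 z 0.030
  -0.008: n573 t 0.4848..0.5075 z 0.036
  -0.002: n570 t 0.4829..0.5090 z 0.037
  0.004: n548 t 0.4842..0.5085 z 0.037
  0.010: n523 t 0.4840..0.5086 z 0.036
  0.016: n583 t 0.4839..0.5137 z 0.036
  0.022: n826 t 0.4778..0.5148 z 0.037
  0.028: n590 t 0.4827..0.5105 z 0.037
  0.034: n551 t 0.4823..0.5106 z 0.037
  0.040: n556 t 0.4825..0.5108 z 0.037
  0.046: n516 t 0.4825..0.5108 z 0.036
  0.052: n520 t 0.4828..0.5111 z 0.036
  0.058: n498 t 0.4827..0.5111 z 0.037
  0.064: n481 t 0.4827..0.5107 z 0.037
  0.070: n466 t 0.4831..0.5114 z 0.037
  0.076: n748 t 0.4782..0.5161 z 0.037
  0.082: n412 t 0.4797..0.5143 z 0.036
  0.088: n384 t 0.4852..0.5095 z 0.036
  0.094: n370 t 0.4851..0.5096 z 0.036
  0.100: n380 t 0.4841..0.5106 z 0.035
  0.106: n241 t 0.4856..0.5091 z 0.035
  0.112: n107 t 0.4904..0.5050 z 0.032
  0.118: n123 t 0.4906..0.5048 z 0.029
```

View pics/w2.png

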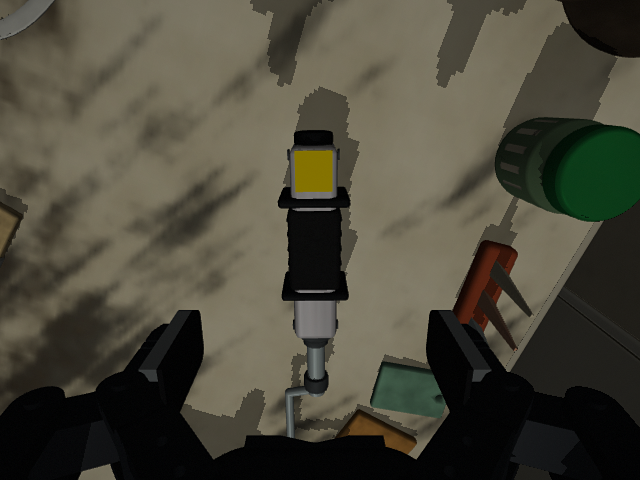

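>>> send_rows(motion=[[100, 0, 0.03, 0.0005, 0, 0, 0], [100, 0, 0.06, 0.0005, 0, 0, 0], [100, 0, 0.085, 0.0005, 0, 0, 0], [100, 0, 0.094, 0.0005, 0, 0, 0], [30, 0, 0.094, 0.0005, 0, 0, 0], [10, 0, 0.094, 0.0005, 0, 0, 0], [10, 0, 0.094, 0.0005, 0, 0, 0], [10, 0, 0.094, 0.0005, 0, 0, 0], [10, 0, 0.094, 0.0005, 0, 0, 0], [10, 0, 0.094, 0.0005, 0, 0, 0]], squeeze=70)

```text
clock: 3.42
position: [0.4865, 0.1221, 0.0079]
ee_rot: [-0.578, 0.406, -0.406, 0.58]
ft_force: [-2.9, -1.2, 11.0]
grip_width: 0.337
```

>>> send_rows(motion=[[10, 0, -0.02, 0, 0, 0, 0], [10, 0, -0.05, 0, 0, 0, 0], [10, 0, -0.09, 0, 0, 0, 0], [10, 0, -0.11, 0, 0, 0, 0], [10, 0, -0.11, 0, 0, 0, 0], [10, 0, -0.11, 0, 0, 0, 0]])

```text
clock: 3.92
position: [0.486, 0.122, 0.1173]
ee_rot: [-0.578, 0.406, -0.406, 0.58]
ft_force: [-0.7, 0.4, -3.7]
grip_width: 0.336
```

Run:
```python
from workcell import *
from h import *
o=get_obs();T=tcp(o);print(o["clock"],o["position"],o["ft_force"],o["grip_width"])
c=camera("wrist");cv2.imwrite("pics/w3.png",c["pixels"][:,:,::-1])
P=cloud(c,T);np.savez("pics/w3.npz",T=T,**c)
cs=camera("scene");np.savez("pics/s3.npz",**cs);im=cs["pixels"][140:340,170:380]
cv2.imwrite("pics/s3.png",cv2.resize(im,(630,600),interpolation=cv2.INTER_CUBIC)[:,:,::-1])
# gauge in tool frame
Q=(P.reshape(-1,3)-T[:3,3])@T[:3,:3]
k=(abs(Q[:,2])<.03)&(Q[:,1]>-.045)&(Q[:,1]<.02)&(Q[:,0]<.0)
Q=Q[k]
for x0 in np.arange(-.07,.01,.006):
    q=abs(Q[:,0]-x0)<.003
    if q.sum()>3: print("%.3f n%d z %.4f..%.4f top y %.4f"%(x0,q.sum(),*np.percentile(Q[q,2],[3,97]),np.percentile(Q[q,1],10)))
print(rel(o,[.4480,.0002,.103],Rdown(np.radians(-95))))
```

```text
3.9167 [0.48597397 0.12202819 0.11732485] [-0.66356053  0.40576975 -3.74083191] 0.3356732550564969
-0.070 n290 z -0.0081..0.0082 top y -0.0184
-0.064 n1265 z -0.0097..0.0099 top y -0.0207
-0.058 n1925 z -0.0122..0.0124 top y -0.0269
-0.052 n1601 z -0.0121..0.0126 top y -0.0272
-0.046 n1486 z -0.0119..0.0122 top y -0.0272
-0.040 n1417 z -0.0117..0.0120 top y -0.0272
-0.034 n2507 z -0.0183..0.0187 top y -0.0269
-0.028 n1700 z -0.0174..0.0180 top y -0.0274
-0.022 n1557 z -0.0138..0.0144 top y -0.0276
-0.016 n1400 z -0.0136..0.0142 top y -0.0276
-0.010 n3690 z -0.0211..0.0218 top y -0.0410
-0.004 n2947 z -0.0269..0.0275 top y -0.0385
0.002 n289 z -0.0156..0.0161 top y -0.0389
(array([ 0.1016,  0.014 , -0.0773]), array([-0.0024,  0.4356, -0.0018]))
```

View pics/w3.png

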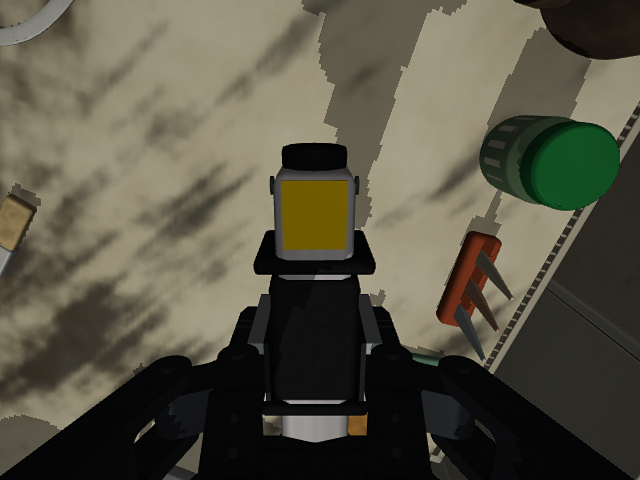

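View pics/s3.png

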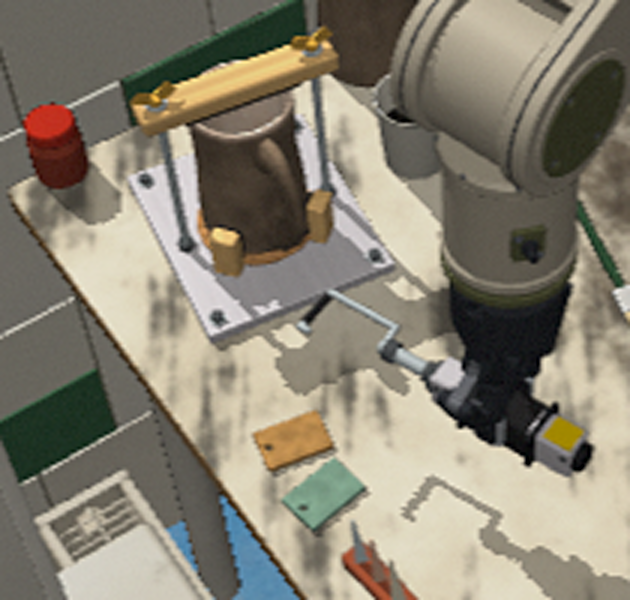

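>>> send_rows(motion=[[10, 0.0, 0.0, -0.01, 0, 0.1, 0], [10, 0.0, 0.004, -0.03, 0, 0.2, 0], [10, 0.01, 0.008, -0.05, 0, 0.3, 0], [10, 0.03, 0.012, -0.07, 0, 0.4, 0], [10, 0.055, 0.0175, -0.077, 0, 0.436, 0], [10, 0.08, 0.0175, -0.077, 0, 0.436, 0], [10, 0.095, 0.0175, -0.077, 0, 0.436, 0], [10, 0.1035, 0.0175, -0.077, 0, 0.436, 0], [10, 0.1035, 0.0175, -0.077, 0, 0.436, 0], [10, 0.1035, 0.0175, -0.077, 0, 0.436, 0]])

```text
clock: 4.85
position: [0.4476, -0.0022, 0.0977]
ee_rot: [-0.478, 0.522, -0.521, 0.477]
ft_force: [-0.1, 0.8, -3.0]
grip_width: 0.339
```

Run:
```python
from workcell import *
from h import *
o=get_obs();T=tcp(o);print(o["clock"],o["position"],o["ft_force"],o["grip_width"],rel(o,[.4478,-.0018,.0995],Rdown(np.radians(-95))))
for n in("scene","top","wrist"):
    cs=camera(n);np.savez(f"pics/{n}4.npz",T=T,**cs)
    im=cs["pixels"]
    if n=="scene": im=cv2.resize(im[140:300,180:390],(788,600),interpolation=cv2.INTER_CUBIC)
    if n=="top": im=cv2.resize(im[160:300,260:450],(786,579),interpolation=cv2.INTER_CUBIC)
    cv2.imwrite(f"pics/{n}4.png",im[:,:,::-1])
```

```text
4.85 [ 0.44755374 -0.00218962  0.09773977] [-0.14187636  0.75860787 -3.03575104] 0.33865683468637464 (array([-0.0004, -0.0018,  0.0002]), array([ 0.0019, -0.0016,  0.0011]))
```

View pics/scene4.png

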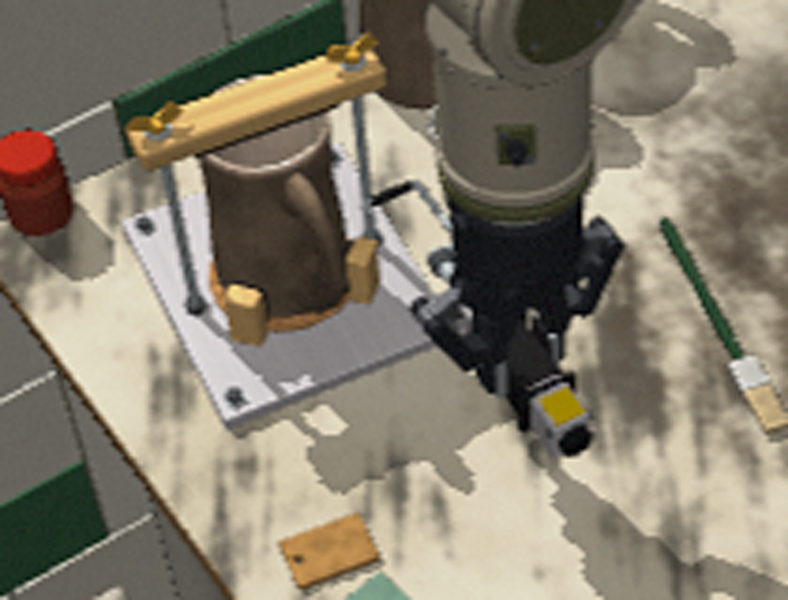

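View pics/top4.png

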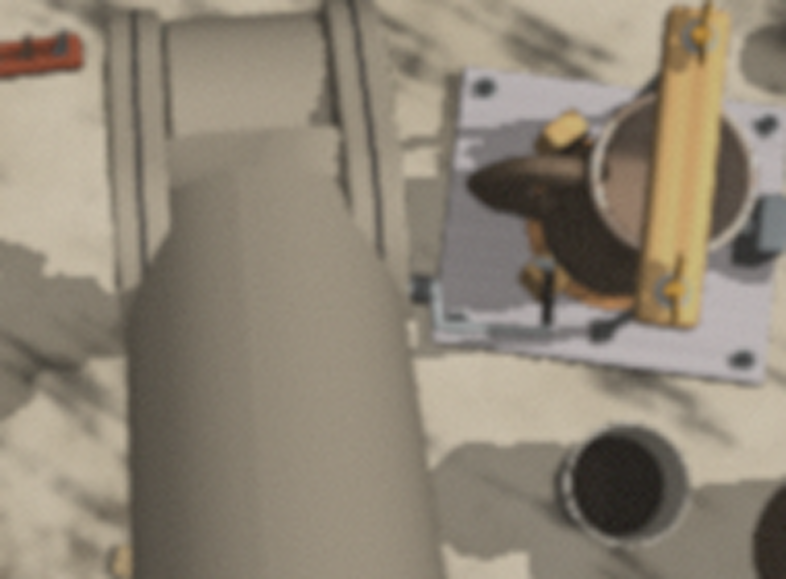

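Run:
```python
from h import *
yd=np.array([.151,.9885]);xd=np.array([.9885,-.151])
def show(f,sl):
    c=dict(np.load(f"pics/{f}.npz"));P=cloud(c,None)[sl].reshape(-1,3);px=c["pixels"][sl].reshape(-1,3)
    k=(P[:,2]>.09)&(P[:,2]<.125);P=P[k];px=px[k];A=P[:,:2]@yd;B=P[:,:2]@xd
    print(f,k.sum())
    k=B<.5
    i=np.argsort(B[k])
    for b,a,z,l in zip(B[k][i],A[k][i],P[k][i,2],px[k][i].max(1)): print("(%.4f %.4f %.3f %d)"%(b,a,z,l),end=' ')
    print()
show("top4",np.s_[215:245,362:400])
show("scene4",np.s_[180:215,272:305])
```

```text
top4 179
(0.4266 -0.0551 0.108 144) (0.4267 -0.0571 0.110 143) (0.4271 -0.0594 0.110 145) (0.4276 -0.0658 0.112 151) (0.4276 -0.0478 0.111 145) (0.4278 -0.0459 0.108 147) (0.4278 -0.0440 0.105 134) (0.4279 -0.0640 0.108 147) (0.4281 -0.0623 0.104 149) (0.4281 -0.0682 0.111 147) (0.4282 -0.0522 0.112 145) (0.4282 -0.0543 0.113 146) (0.4285 -0.0705 0.110 129) (0.4286 -0.0506 0.106 145) (0.4288 -0.0728 0.110 111) (0.4289 -0.0587 0.113 149) (0.4289 -0.0890 0.107 109) (0.4290 -0.0569 0.110 145) (0.4291 -0.0930 0.111 107) (0.4292 -0.0750 0.109 101) (0.4292 -0.0912 0.108 108) (0.4294 -0.0432 0.111 136) (0.4294 -0.0612 0.111 151) (0.4294 -0.0952 0.111 108) (0.4295 -0.0632 0.113 152) (0.4296 -0.0794 0.110 105) (0.4296 -0.0775 0.108 104) (0.4297 -0.0833 0.114 107) (0.4298 -0.0975 0.110 110) (0.4299 -0.0456 0.109 151) (0.4299 -0.0476 0.111 151) (0.4300 -0.0817 0.110 106) (0.4302 -0.1017 0.111 110) (0.4302 -0.0999 0.109 109) (0.4302 -0.0658 0.110 152) (0.4302 -0.0697 0.114 134) (0.4303 -0.0679 0.111 149) (0.4304 -0.0500 0.109 145) (0.4306 -0.0861 0.110 104) (0.4306 -0.0561 0.115 148) (0.4306 -0.
[... 7051 characters left out ...]
0.0994 0.111 17) (0.4577 -0.1000 0.107 60) (0.4577 -0.0358 0.113 71) (0.4580 -0.0298 0.112 42) (0.4580 -0.0293 0.116 61) (0.4592 -0.1029 0.105 30) (0.4595 -0.1009 0.114 36) (0.4597 -0.1072 0.108 74) (0.4608 -0.0979 0.114 22) (0.4625 -0.1004 0.113 24) (0.4634 -0.1049 0.109 47) (0.4635 -0.0984 0.111 12) (0.4635 -0.0990 0.107 55) (0.4657 -0.0993 0.112 16) (0.4662 -0.0987 0.109 31) (0.4671 -0.1019 0.113 51) (0.4680 -0.1002 0.112 62) (0.4686 -0.0990 0.110 18) (0.4698 -0.0965 0.109 160) (0.4701 -0.1023 0.107 96) (0.4705 -0.1003 0.113 114) (0.4712 -0.1057 0.108 111) (0.4715 -0.0991 0.107 113) (0.4721 -0.0910 0.112 145) (0.4731 -0.1009 0.110 121) (0.4735 -0.0943 0.110 128) (0.4736 -0.1002 0.107 116)
```

>>> send_rows(motion=[[10, 0, 0, 0.01, 0, 0, 0], [10, 0, 0, 0.02, 0, 0, 0], [10, 0, 0, 0.028, 0, 0, 0], [10, 0, 0, 0.036, 0, 0, 0], [10, 0, 0, 0.044, 0, 0, 0], [10, 0, 0, 0.052, 0, 0, 0], [10, 0, 0, 0.059, 0, 0, 0], [10, 0, 0, 0.059, 0, 0, 0], [10, 0, 0, 0.059, 0, 0, 0]])

```text
clock: 5.75
position: [0.5072, -0.0075, 0.0986]
ee_rot: [0.478, -0.522, 0.522, -0.477]
ft_force: [-0.8, 0.5, -2.6]
grip_width: 0.338
```

```bash
cat > look.py <<'E'
import sys
from workcell import *
from h import *
k=sys.argv[1]
o=get_obs();T=tcp(o);print(o["clock"],o["position"],o["ft_force"],o["grip_width"])
for n in("scene","top"):
    cs=camera(n);np.savez(f"pics/{n}{k}.npz",T=T,**cs)
    im=cs["pixels"]
    if n=="scene": im=cv2.resize(im[140:300,180:390],(788,600),interpolation=cv2.INTER_CUBIC)
    if n=="top": im=cv2.resize(im[160:300,260:450],(786,579),interpolation=cv2.INTER_CUBIC)
    cv2.imwrite(f"pics/{n}{k}.png",im[:,:,::-1])
E
python3 look.py 5
```

```text
5.75 [ 0.50721901 -0.00746799  0.09857328] [-0.80333025  0.54846275 -2.63030237] 0.33792810878685253
```

View pics/scene5.png

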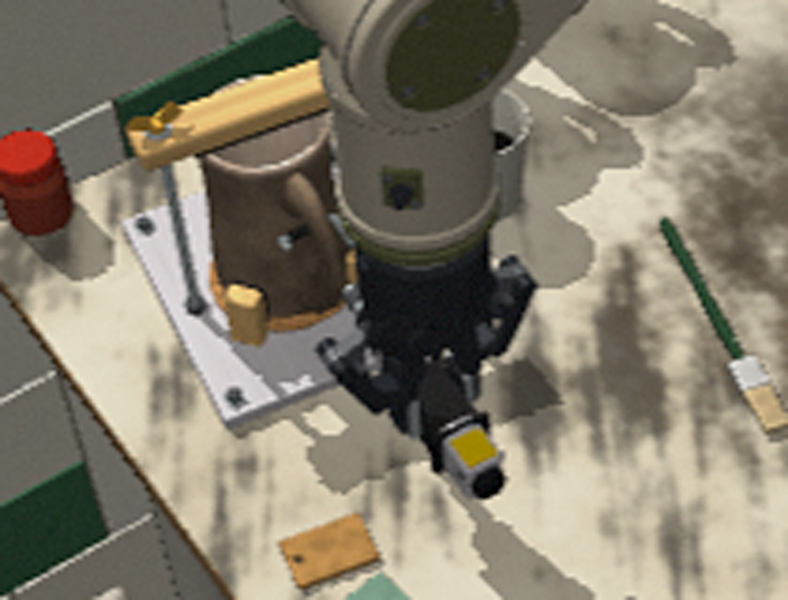

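View pics/top5.png

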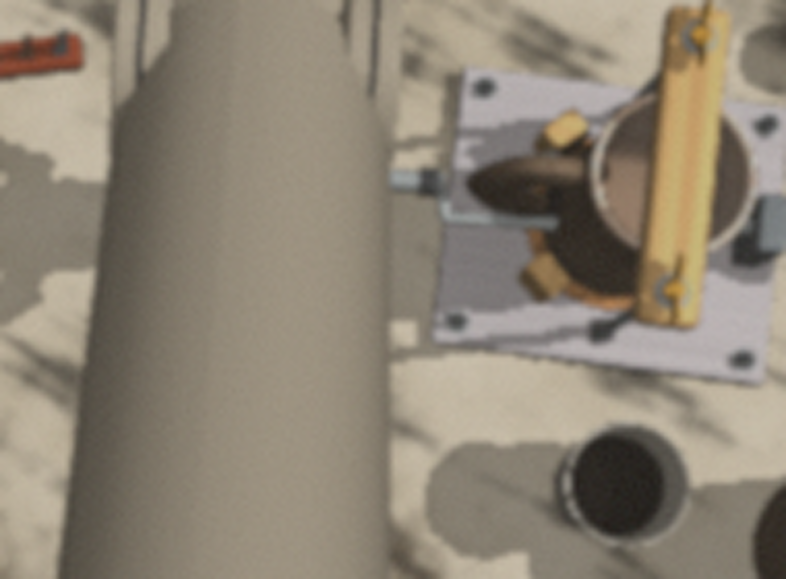

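>>> send_rows(motion=[[10, -0.004, 0, 0, 0, 0, 0], [10, -0.008, 0, 0, 0, 0, 0], [10, -0.012, 0, 0, 0, 0, 0], [10, -0.016, 0, 0, 0, 0, 0], [10, -0.02, 0, 0, 0, 0, 0], [10, -0.024, 0, 0, 0, 0, 0], [10, -0.028, 0, 0, 0, 0, 0], [10, -0.03, 0, 0, 0, 0, 0], [10, -0.03, 0, 0, 0, 0, 0], [10, -0.03, 0, 0, 0, 0, 0]])

```text
clock: 6.68
position: [0.5098, 0.0224, 0.0987]
ee_rot: [0.478, -0.521, 0.522, -0.477]
ft_force: [-1.1, -3.8, -2.9]
grip_width: 0.339
```

```bash
python3 look.py 6
```

```text
6.6833 [0.50976469 0.0224047  0.09871029] [-1.08784134 -3.792423   -2.91254064] 0.33895253153843363
```

View pics/top6.png

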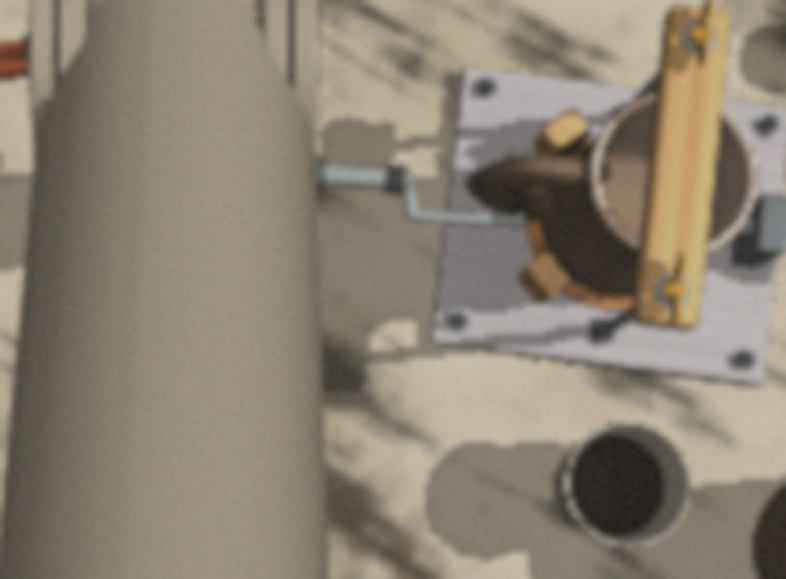

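View pics/scene6.png

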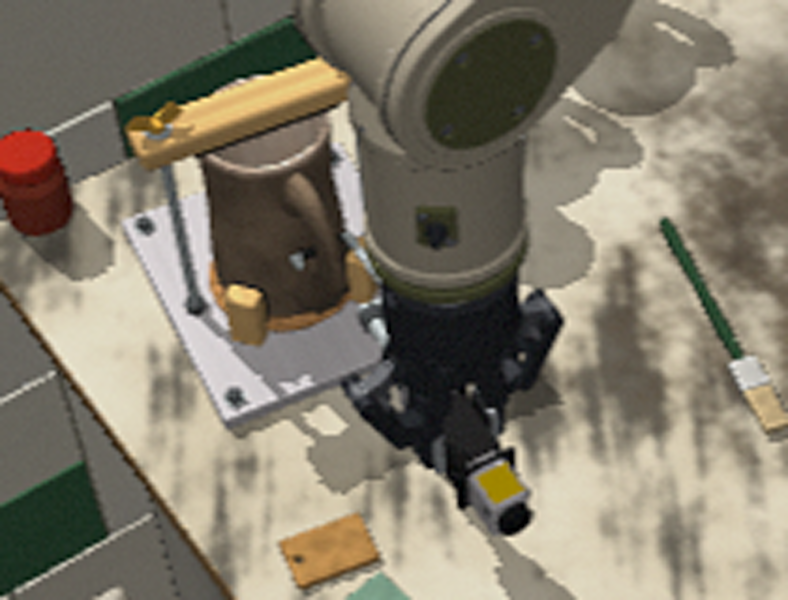

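>>> send_rows(motion=[[10, -0.004, 0, 0, 0, 0, 0], [10, -0.008, 0, 0, 0, 0, 0], [10, -0.012, 0, 0, 0, 0, 0], [10, -0.016, 0, 0, 0, 0, 0], [10, -0.02, 0, 0, 0, 0, 0], [10, -0.024, 0, 0, 0, 0, 0], [10, -0.027, 0, 0, 0, 0, 0], [10, -0.027, 0, 0, 0, 0, 0], [10, -0.027, 0, 0, 0, 0, 0], [10, -0.027, 0, 0, 0, 0, 0]])

```text
clock: 7.62
position: [0.512, 0.0481, 0.0986]
ee_rot: [0.478, -0.521, 0.522, -0.477]
ft_force: [0.8, -10.0, -3.9]
grip_width: 0.339
```

```bash
python3 look.py 7
python3 - <<'E'
from workcell import *
from h import *
o=get_obs();T=tcp(o);c=camera("wrist");cv2.imwrite("pics/w7.png",c["pixels"][:,:,::-1])
P=cloud(c,T);Q=(P.reshape(-1,3)-T[:3,3])@T[:3,:3]
Q=Q[(abs(Q[:,2])<.03)&(Q[:,1]>-.045)&(Q[:,1]<.02)&(Q[:,0]<.0)]
for x0 in np.arange(-.076,-.01,.006):
    q=abs(Q[:,0]-x0)<.003
    if q.sum()>3: print("%.3f n%d z %.4f..%.4f top y %.4f"%(x0,q.sum(),*np.percentile(Q[q,2],[3,97]),np.percentile(Q[q,1],10)))
E
```

```text
7.6167 [0.5120469  0.0481449  0.09860301] [  0.77079596 -10.04303392  -3.858528  ] 0.3393813068813063
-0.070 n336 z -0.0078..0.0092 top y -0.0189
-0.064 n1250 z -0.0093..0.0104 top y -0.0209
-0.058 n1942 z -0.0118..0.0130 top y -0.0270
-0.052 n1589 z -0.0117..0.0128 top y -0.0272
-0.046 n1496 z -0.0114..0.0126 top y -0.0273
-0.040 n1406 z -0.0113..0.0125 top y -0.0273
-0.034 n2543 z -0.0179..0.0192 top y -0.0270
-0.028 n1675 z -0.0172..0.0184 top y -0.0274
-0.022 n1552 z -0.0134..0.0148 top y -0.0276
-0.016 n1403 z -0.0132..0.0145 top y -0.0276
```

View pics/top7.png

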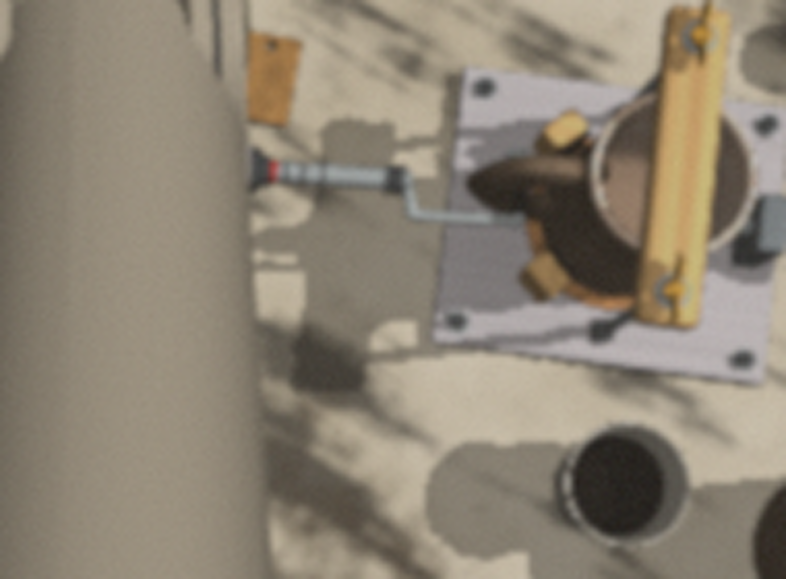

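View pics/scene7.png

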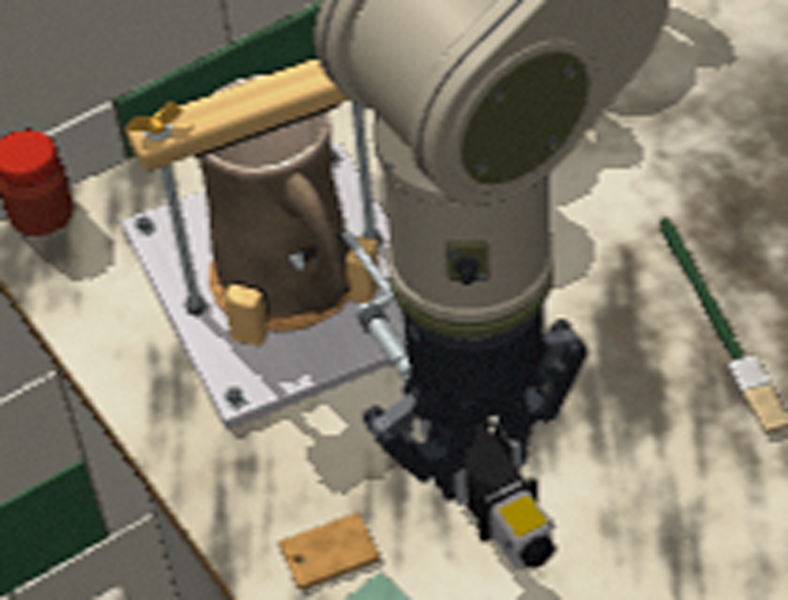

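View pics/w7.png

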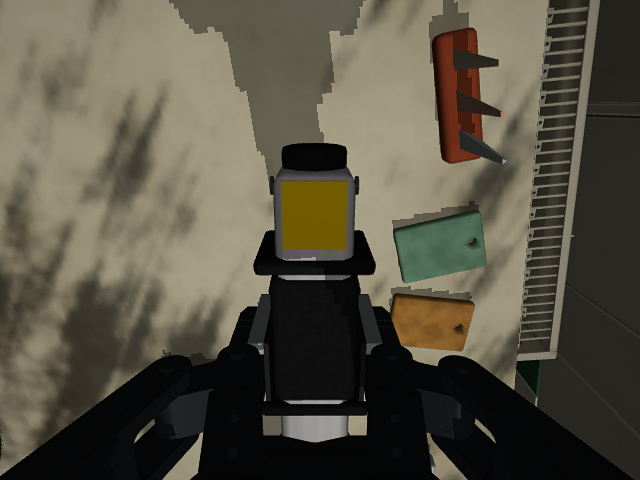

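>>> send_rows(motion=[[10, -0.002, 0, 0, 0, 0, 0], [10, -0.004, 0, 0, 0, 0, 0], [10, -0.004, 0, 0, 0, 0, 0], [10, -0.004, 0, 0, 0, 0, 0], [10, -0.004, 0, 0, 0, 0, 0], [10, -0.004, 0, 0, 0, 0, 0]])

```text
clock: 8.27
position: [0.5124, 0.0519, 0.0985]
ee_rot: [0.478, -0.521, 0.522, -0.477]
ft_force: [-0.6, -9.7, -4.7]
grip_width: 0.339
```

```bash
python3 look.py 8
python3 - <<'E'
import cv2,numpy as np
c=np.load("pics/top8.npz")["pixels"]
im=cv2.resize(c[190:225,310:395],(800,330),interpolation=cv2.INTER_CUBIC);cv2.imwrite("pics/top8z.png",im[:,:,::-1])
from workcell import *
print(np.abs(get_obs()["joint_velocities"]).max())
E
```

```text
8.2667 [0.51235224 0.05185794 0.0985476 ] [-0.61021483 -9.68433967 -4.74916344] 0.3390448790582108
0.002135352478342307
```

View pics/top8z.png

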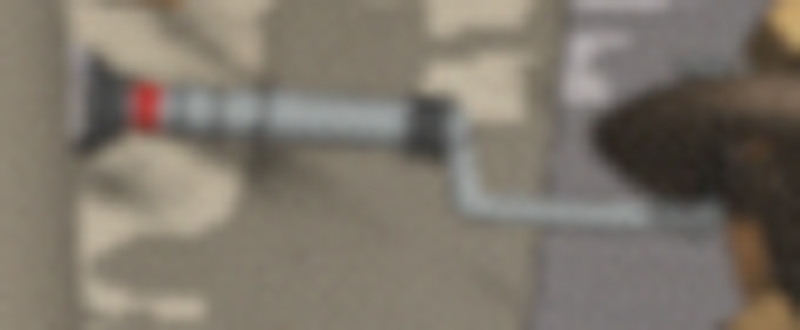

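View pics/scene8.png

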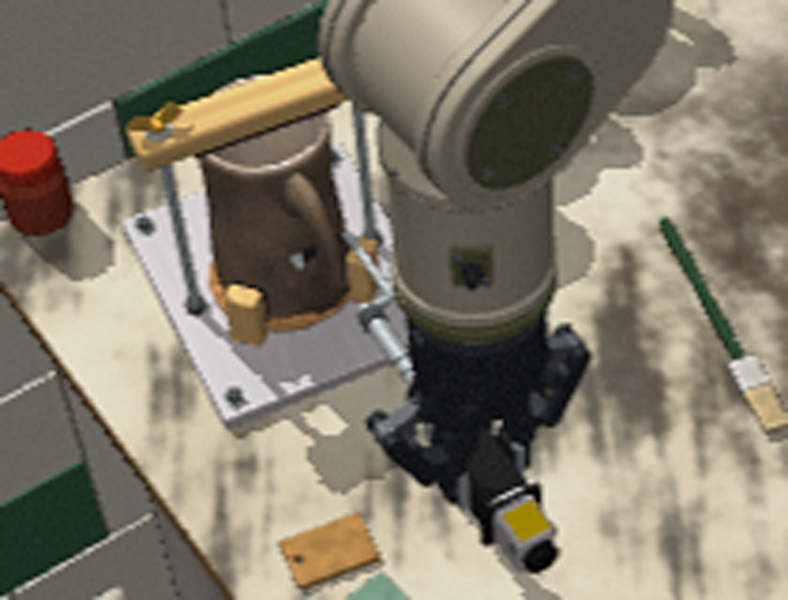

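>>> send_rows(motion=[[10, -0.0015, 0, 0, 0, 0, 0], [10, -0.003, 0, 0, 0, 0, 0], [10, -0.003, 0, 0, 0, 0, 0], [10, -0.003, 0, 0, 0, 0, 0], [10, -0.003, 0, 0, 0, 0, 0], [10, -0.003, 0, 0, 0, 0, 0]])

```text
clock: 8.87
position: [0.5126, 0.0546, 0.0985]
ee_rot: [0.478, -0.521, 0.522, -0.476]
ft_force: [-0.2, -10.8, -4.1]
grip_width: 0.336
```

```bash
python3 look.py 9
python3 - <<'E'
import cv2,numpy as np
c=np.load("pics/top9.npz")["pixels"]
im=cv2.resize(c[190:225,310:395],(800,330),interpolation=cv2.INTER_CUBIC);cv2.imwrite("pics/top9z.png",im[:,:,::-1])
print(c[200:203,318:335].tolist())
E
```

```text
8.8667 [0.51259464 0.0546317  0.09853403] [ -0.16027275 -10.83336522  -4.07724612] 0.33573691438475983
[[[91, 90, 89], [71, 72, 71], [71, 72, 69], [82, 81, 82], [113, 111, 111], [145, 126, 124], [167, 102, 100], [177, 67, 63], [172, 87, 84], [157, 123, 122], [135, 132, 132], [129, 132, 132], [146, 149, 147], [146, 150, 149], [135, 137, 137], [127, 130, 128], [138, 139, 137]], [[93, 91, 91], [72, 71, 68], [72, 72, 71], [83, 85, 83], [116, 115, 115], [149, 133, 129], [166, 104, 101], [175, 69, 66], [167, 93, 90], [157, 133, 130], [135, 133, 133], [129, 133, 132], [149, 154, 152], [153, 157, 155], [137, 143, 141], [132, 134, 134], [151, 155, 154]], [[87, 85, 85], [68, 69, 68], [65, 66, 66], [75, 77, 73], [105, 104, 101], [131, 115, 112], [146, 89, 85], [150, 55, 52], [149, 85, 82], [136, 116, 116], [116, 116, 115], [114, 117, 116], [133, 137, 136], [138, 142, 142], [126, 130, 129], [123, 127, 125], [140, 145, 143]]]
```

View pics/top9z.png

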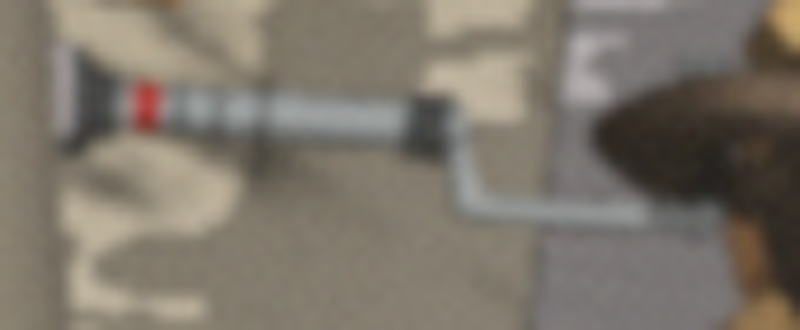

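```bash
python3 -c "
from workcell import *
print(hand_in())"
```

```text
the job is handed in; nothing more can be done
None
```

I picked the gauge up across its grip and passed the hook sideways through the handle's loop. I then drew it straight out in steps and handed in with the pull still on, at about 9 s of the 42 s allowed. The hand-in gives no verdict, so these are my own last checks:

- **Band:** the top camera shows the whole red band out, with about 3–4 mm of bare steel behind it. The black overload band is not showing.
- **Rod:** out about 44 mm, against the 38–52 mm window. The distance pulled and the wrist force (about 11 N along the pull) both agree with that, to within 1–2 mm.
- **Hook:** seen through the loop, with its lip past the handle. It had stopped moving once it came against the handle.
- **Gauge:** level and firmly gripped, with the grip about 109 mm above the table. It was at rest when last checked, just before the final 3 mm pull.
- **Alignment:** the gauge is set to my estimate of the handle's direction, within a few degrees. The jig and the handle measured about 3.6° apart, well inside the 0.3 rad (about 17°) limit.
- **Other pots:** I planned the moves to keep clear of them, but took no measurement of their positions afterwards.

The top camera read about 4 mm off sideways from the other two cameras, so I worked from those two. I saw no other disagreements.

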